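Load an empty bobbin on the winder and lock it with its collar

ROBOT

A 6-joint arm with a two-finger parallel gripper is mounted at the origin on the work surface. World frame = base frame: x ahead of the robot, y to its left, z up, the work surface at z = 0. Lengths are in m, angles in rad, forces in N, time in s.
With the tool pointing down it reaches from about 0.35 to 0.775 m from the base axis. Payload 5.5 kg.
Tool frame: the origin (TCP) lies midway between the tips of the shut fingers; the grasp point (between the pads) lies 19 mm behind it; x points along the fingers, y is the direction in which the jaws open and shut, and the axes are right-handed (so a half turn about x gives the same grasp; the last joint's range is limited). The gripper opens to 85 mm and grips with 20 to 120 N. Pads are 22 mm wide; open, the fingers measure 114 mm over their backs; the gripper's body (76 mm by 85 mm) begins 54 mm behind the grasp point. The pads swing forward as they close: fully open they stand 13 mm farther back than shut.
Start: joints at [1.144, 0.313, 0.046, 1.304, 0, 1.431], TCP at [0.163, 0.552, 0.231] pointing down, gripper open.
Joint ranges: [-2.76, 2.76], [-0.86, 1.69], [-1.03, 1.26], [-2.2, 2.34], [-1.47, 1.5], [-3.14, 3.14]. Speed limits (rad/s): [2.57, 2.57, 3.14, 3.14, 3.14, 3.14].

INTERFACE

Orientations are given as a unit quaternion [w, x, y, z].
In Python, from workcell import env, optics, order, models gives the robot as it stands. The module is installed in compiled form; this text tells all that it offers.
- The arm moves only by the tool servo_tool, never from a script. Its argument "moves" is a list of rows, each a list of 5 numbers: the shift along the tool's x, y, z in cm, then the turn about the tool's x in rad, then the closure, from -1 (fully open) to 1 (shut). A call has exactly 10 rows; each row shifts and turns the commanded pose from where the row before left it, along the tool's axes as they then stand; what a row does not reach is not made up. A row lasts 1/8 s, in which the tool goes at most 62.5 mm and 10.7 degrees, less where a joint would pass 70% of its speed; a pose out of reach is approached as far as the arm can. A call is refused whole if a number of a shift passes 6.25 or a number of a turn 0.188, either way. A call with a gripper value outside its range is refused whole. The fingers move at their own pace and stop on an object; "grip_force" is the grip in N (left out, the last holds). Time passes only in rows, so rows that do not move let the fingers close, or fill a call up. It gives the time, the measured TCP pose, the force and the opening at its end, in the units of the state.
- env.get_state(): the state, without advancing time (a new reading comes with each control period).
- optics.read_camera(name): name is "scene" or "top" or "wrist"; returns a dict with "pixels" (384x512x3 uint8, blue, green, red), "vertical_fov" (degrees; the focal length in pixels is half the picture's height over the tangent of half this angle, whatever the lens; pixels are square), "cx", "cy" (the principal point, pixels), "extrinsics" (4x4, takes a point from world to camera coordinates). Camera axes: x right, y up, looking along -z (the intrinsics and any distortion apply to the point x, -y, -z); pixel columns grow to the right and rows downward; lengths in m; the calibration is good to about 2 mm. A picture is of the moment at which its call begins. There is no depth.
- order.hand_in(): hands the job in, once; it reports no verdict.
Trained networks look in a picture, given as the dict that the camera call returned (one of the last four; its "shot" number tells which), for a name from the list of things; names that differ only in an ending like _2 or _b are one class to them, and where a whole thing is asked for, a point or a joint stands for the part that bears it (a point fixed in the world has none). Each returns a list of dicts, best first, with "conf" (0 to 1); they miss things now and then, are a little off and sometimes report something else, mostly with a low value. They report only what shows in the picture. A call takes as long as a camera call. They do not tell look-alikes from the thing itself.
- models.outline_of(name, picture): "pixels" (384x512 bool, what is visible of it) and "location" ([column, row] in pixels, amid what is visible of it).
- models.pinpoint(name, picture): "location" ([column, row] in pixels: a listed point, or the origin of a listed thing).
The state is a dict: "clock": time; "joint_pos": joint angles; "qvel": joint speeds; "tau": joint torques, N m; "tcp_pos": TCP position; "orientation": TCP orientation; "wrist_force": force on the tool from outside, world axes, zero at the start; "ft_torque": the same for the moment, N m; "finger_gap": finger opening in m.
Only numpy, scipy, OpenCV 4.12 (cv2) and the standard library are available. Lean on these libraries where they do the work, as an engineer would, in place of code of your own. Each camera call takes 0.05 s, during which the arm holds its last target.

TASK

Put the empty black bobbin, dished end up, on the winder's spindle so that it sits flat on the platter. Then slip the thick aluminium collar over the spindle and press it down past the sprung balls until it clicks home in the bobbin's dished top with the balls sprung back out above it. Leave everything else on the bench where it is.

Things in the scene. Friction and masses are not known exactly. Their poses are not given: they have to be found in the camera images.
- seat (a point): Winder, fixed to the bench: low grey housing 190 x 110 mm, 34 mm high (48 mm at the black strip 81 to 123 mm from the spindle towards its +x), with a bare round platter, 80 mm across, and an upright steel spindle. This point: on the spindle's axis at the platter's top face, 40 mm above the bench; z up along the spindle.
- spindle_tip (a point): Top of the spindle's pointed tip, on its axis, 82 mm above the platter. Spindle, heights above the platter: foot of 21 mm diameter up to 18 mm, tapering to 14 mm diameter at 25 mm; 14 mm diameter up to 70 mm; cone to 5 mm diameter at 82 mm.
- detent (a point): On the spindle's axis, level with the centres of its three sprung steel balls (10 mm diameter, evenly spaced round it), 51 mm above the platter. Each stands 2.9 mm out of the spindle. The bobbin's hole clears them. The collar comes to rest on them with its underside 55 mm above the platter; about 8 N down (at most 12) pushes it past; after 4 mm it goes easily the other 21 mm.
- ball0 (a joint): how far the sprung ball on the winder's +x side is pushed into the spindle, m: 0 = fully out, about 0.002 with the collar around it, stop at 0.0032
- ball1 (a joint): the same for the ball 120 degrees anticlockwise (from above) of ball0
- ball2 (a joint): the same for the ball 240 degrees anticlockwise of ball0
- bobbin_mid (a point): Empty black plastic bobbin standing on the bench, 56 mm across, 42 mm high, 55 to 115 g, hole 23 mm along its z axis. This point: on its axis, half-way up; z up. Lower flange 4 mm, then a 34 mm hub, then from 26 mm up a rim 56 mm wide, 16 mm tall (grip here) with a dished top: recess 47 mm across, 12 mm deep. Seated, this point is 21 mm above seat.
- collar_mid (a point): Thick plain aluminium ring lying flat on the bench, 41 mm across, hole 15.8 mm along its z, 16 mm high, 40 to 85 g. This point: its centre. Home in the recess it is 38 mm above seat, its top 4 mm above the bobbin's rim: no room for fingers beside it, so press its top face, e.g. with two fingertips either side of the spindle, 22 mm or more apart.
- circuit_board: green circuit board 130 x 90 mm on short corner posts, 30 mm high; a bystander, origin at its underside's centre
- large_reel: wide grey empty reel, 90 mm across, 60 mm high (not the bobbin); a bystander, origin at its underside's centre
- jar: small clear jar with white lid, 52 mm across, 58 mm high; a bystander, origin at its underside's centre
- screwdriver: lying screwdriver, black handle, 170 mm long, along its x axis; a bystander, origin at its underside's centre
- spanner: lying steel spanner, 130 mm long, along its x axis; a bystander, origin at its underside's centre
- flat_ring: flat steel ring, 64 mm across, hole 32 mm, 8 mm thick (not the collar); a bystander, origin at its underside's centre
There are look-alikes about, which are no part of the job. Leave any green or pink look-alike of the part that bears bobbin_mid alone.

How it is judged:
By the outcome, as a careful person would: the job done as asked, in the order asked, and still so for the second after the job is handed in, with the robot touching nothing.
It also fails if it takes over 62 s, if anything falls off the work surface, if the arm or the gripper's body presses on something with over 40 N, if the wrist force passes 120 N, or if a joint passes its speed limit or range.

## Working session

There is one attempt and no reset: what is moved stays moved. The work goes in short steps, Python scripts to look and compute and a tool call to move; the robot and the scene stay as the last step left them, time stands still between calls to the robot, and variables do not carry over. Pictures are saved under pics/ and viewed, and the job is handed in when it is done.

Besides the shell and the picture viewer there is one more tool, called after ">>>" by a JSON object that holds its "op" and its "data", one argument or row to a line. servo_tool: Moves the arm, as the interface text tells. Its arguments: {"type":"object","properties":{"moves":{"type":"array"},"grip_force":{"type":"number"}},"required":["moves"]}

```bash
mkdir -p pics; ls; cat > h.py <<'E'
import numpy as np, cv2
from workcell import env, optics, order, models
def ray(p,uv):
    f=192/np.tan(np.radians(p["vertical_fov"])/2)
    E=np.array(p["extrinsics"]); 
    d=np.array([(uv[0]-p["cx"])/f,-(uv[1]-p["cy"])/f,-1.0])
    R=E[:3,:3]; o=-R.T@E[:3,3]; d=R.T@d
    return o,d/np.linalg.norm(d)
def atz(p,uv,z):
    o,d=ray(p,uv); return o+d*(z-o[2])/d[2]
def tri(rs):
    A=np.zeros((3,3));b=np.zeros(3)
    for o,d in rs:
        M=np.eye(3)-np.outer(d,d);A+=M;b+=M@o
    x=np.linalg.solve(A,b)
    return x,[np.linalg.norm((np.eye(3)-np.outer(d,d))@(x-o)) for o,d in rs]
def proj(p,X):
    f=192/np.tan(np.radians(p["vertical_fov"])/2)
    c=(np.array(p["extrinsics"])@np.append(X,1))[:3]
    return np.array([p["cx"]+f*c[0]/-c[2],p["cy"]+f*-c[1]/-c[2]])
E
python3 - <<'E'
from h import *
print(env.get_state())
for n in ["scene","top","wrist"]:
    p=optics.read_camera(n); cv2.imwrite(f"pics/{n}0.png",p["pixels"])
    print(n,{k:v for k,v in p.items() if k not in("pixels",)})
    for q in ["seat","spindle_tip","detent","bobbin_mid","collar_mid"]:
        print(q,[(np.round(d["location"],1).tolist(),round(d["conf"],2)) for d in models.pinpoint(q,p)])
E
```

```text
pics
{'clock': 0.0, 'joint_pos': array([1.14441400e+00, 3.13992803e-01, 4.49400645e-02, 1.30358861e+00,
       1.03970026e-05, 1.43121825e+00]), 'qvel': array([ 0.00032951,  0.00117057, -0.00065348,  0.00182861,  0.00093979,
       -0.00087353]), 'tau': array([-9.32949806e-04, -4.80622566e+01,  2.98537123e+01,  1.93037849e-02,
       -3.23613631e-04, -1.09434328e-07]), 'tcp_pos': array([0.16243584, 0.55103217, 0.23039728]), 'orientation': array([ 0.69966273,  0.10042805,  0.70003407, -0.10167874]), 'wrist_force': array([ 0.63114111, -0.20331328, -0.23199241]), 'ft_torque': array([ 0.01764169,  0.02081106, -0.02029842]), 'finger_gap': 0.08563638063197139}
scene {'vertical_fov': 45.30569217361844, 'cx': 247.38120283099016, 'cy': 192.02952382810545, 'extrinsics': array([[-0.76205718,  0.64741114,  0.01129899,  0.42538043],
       [-0.51256363, -0.61380941,  0.60043029,  0.2185652 ],
       [ 0.39566069,  0.45177076,  0.79959727, -1.42794234],
       [ 0.        ,  0.        ,  0.        ,  1.        ]]), 'shot': 1}
seat [([236.0, 195.1], 0.68)]
spindle_tip [([236.2, 179.2], 0.65)]
deten
[... 434 characters left out ...]
3],
       [ 0.        ,  0.        ,  0.        ,  1.        ]]), 'shot': 2}
seat []
spindle_tip [([264.1, 185.5], 0.86)]
detent [([263.2, 185.1], 0.82)]
bobbin_mid [([331.7, 200.6], 0.77), ([366.9, 231.3], 0.62)]
collar_mid [([331.3, 200.8], 0.55), ([124.3, 224.4], 0.46)]
wrist {'vertical_fov': 62.44407874549587, 'cx': 253.26421127051597, 'cy': 192.92983748300284, 'extrinsics': array([[ 0.2818387 ,  0.95946122,  0.0010516 , -0.57590458],
       [-0.91943628,  0.27039445, -0.28552368,  0.03725362],
       [-0.27423325,  0.07950474,  0.95837108, -0.37669253],
       [ 0.        ,  0.        ,  0.        ,  1.        ]]), 'shot': 3}
seat []
spindle_tip []
detent []
bobbin_mid []
collar_mid []
```

View pics/scene0.png

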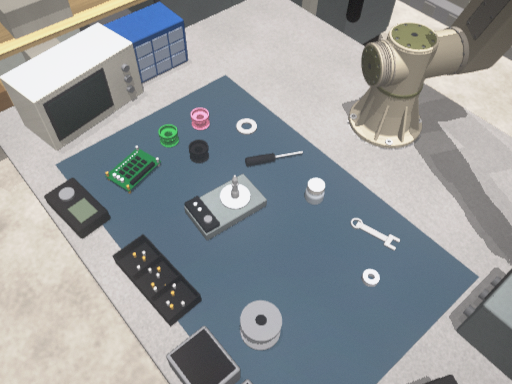

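View pics/top0.png

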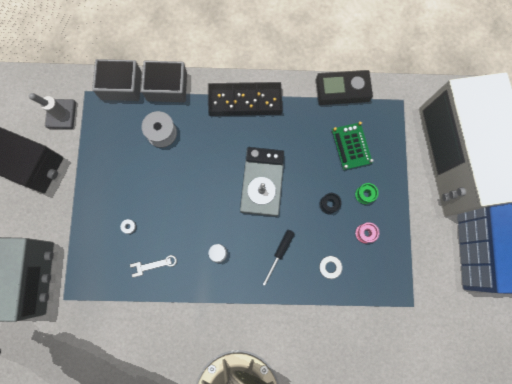

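View pics/wrist0.png

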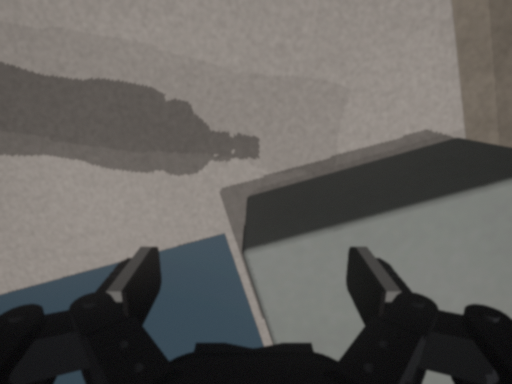

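The scene picture shows the black bobbin at about (199,150), the collar at (371,277) and the spindle at (236,185). In the top picture they are at about (331,203), (128,227) and (263,188). The green and pink ones are decoys. The wrist camera sees only the bench edge.

```bash
python3 - <<'E'
from h import *
ps={n:optics.read_camera(n) for n in ["scene","top"]}
for q in ["bobbin_mid","collar_mid","circuit_board","jar","flat_ring","large_reel","screwdriver","spanner"]:
    for n in ps:
        print(q,n,[(np.round(d["location"],1).tolist(),int(d["pixels"].sum()),round(d["conf"],2)) for d in models.outline_of(q,ps[n])])
S,T=ps["scene"],ps["top"]
def t(a,b): print(tri([ray(S,a),ray(T,b)]))
t((236.2,179.2),(264.1,185.5)); t((199.4,153),(331.7,202)); t((371.3,277),(128,227))
print(atz(T,(264.1,185.5),.122),atz(T,(331,203),.042),atz(T,(128,227),.016))
print(atz(S,(236.2,179.2),.122),atz(S,(371,277),.016))
for n,c in (("scene",(210,170)),("top",(300,205))):
    x,y=c; im=ps[n]["pixels"][y-70:y+70,x-90:x+90]
    cv2.imwrite(f"pics/{n}_crop.png",cv2.resize(im,None,fx=4,fy=4,interpolation=cv2.INTER_CUBIC))
E
```

```text
bobbin_mid scene [([197.2, 151.6], 403, 0.83), ([169.6, 135.0], 391, 0.73), ([199.6, 119.8], 360, 0.56)]
bobbin_mid top [([331.5, 201.7], 331, 0.75), ([368.1, 230.3], 351, 0.75), ([365.5, 191.9], 332, 0.68)]
collar_mid scene [([369.3, 274.9], 241, 0.57), ([246.8, 131.4], 218, 0.36)]
collar_mid top [([127.8, 225.9], 178, 0.49)]
circuit_board scene [([261.0, 329.9], 1675, 0.7), ([134.0, 168.2], 1171, 0.61)]
circuit_board top [([349.1, 143.6], 1273, 0.79)]
jar scene [([315.2, 187.8], 442, 0.76)]
jar top [([216.6, 252.2], 254, 0.5), ([263.0, 181.8], 2594, 0.3)]
flat_ring scene [([249.8, 126.7], 171, 0.79), ([224.1, 206.6], 2890, 0.41)]
flat_ring top [([331.2, 264.1], 352, 0.74)]
large_reel scene [([262.1, 328.6], 1722, 0.7), ([370.7, 279.4], 248, 0.36)]
large_reel top [([161.3, 133.4], 984, 0.62)]
screwdriver scene [([266.2, 158.0], 335, 0.83)]
screwdriver top [([283.8, 248.7], 394, 0.84)]
spanner scene [([375.7, 235.9], 386, 0.62), ([225.7, 207.4], 2997, 0.29), ([198.8, 154.3], 391, 0.29)]
spanner top [([155.4, 265.3], 349, 0.85), ([261.7, 180.4], 2541, 0.64)]
(array([ 0.55215055, -0.05727721,  0.10375767]), [np.float64(0.0034037369019555303), np.float64(0.003403736901955571)])
(array([ 0.52660332, -0.25804234,  0.01164914]), [np.float64(0.0046637555944841255), np.float64(0.004663755594484262)])
(array([0.44389036, 0.3230474 , 0.00649392]), [np.float64(0.0002725727805112229), np.float64(0.00027257278051132723)])
[ 0.55052677 -0.05904646  0.122     ] [ 0.52155664 -0.25296984  0.042     ] [0.44314034 0.32001291 0.016     ]
[ 0.55945097 -0.04302033  0.122     ] [0.449555   0.32451447 0.016     ]
```

View pics/scene_crop.png

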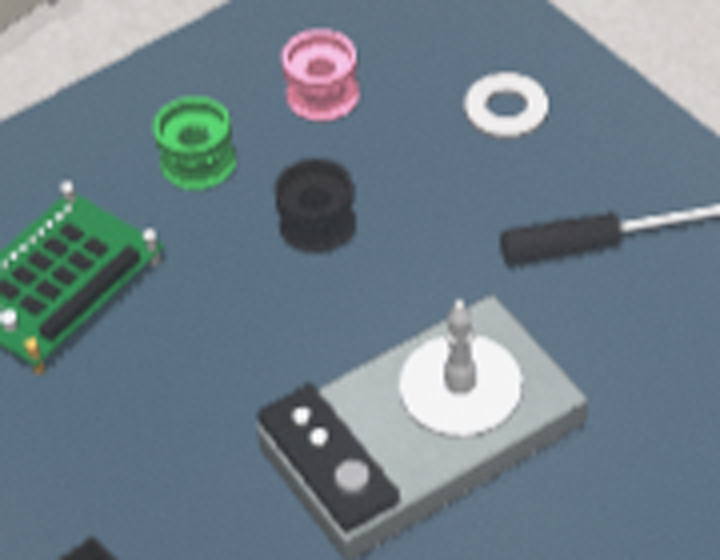

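View pics/top_crop.png

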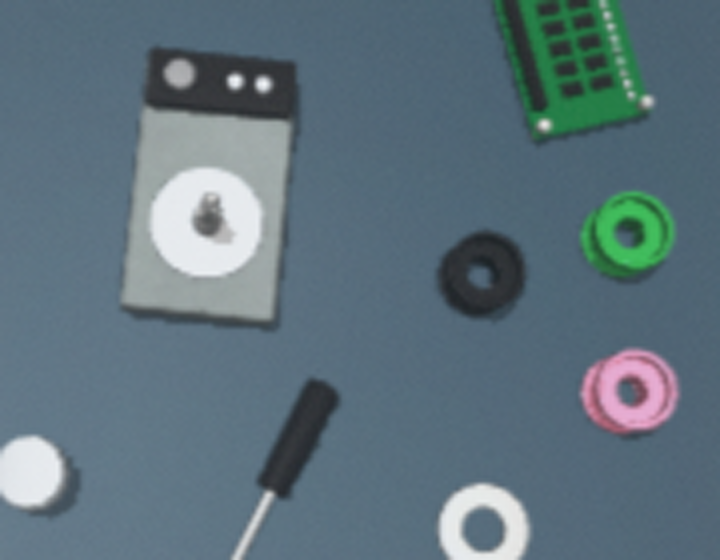

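The crops confirm it: black bobbin dish up at top px (331,203), spindle at (263,187) with platter, and the winder's strip pointing away from the robot. Next I'll look with the wrist camera.

```bash
cat >> h.py <<'E'
from scipy.spatial.transform import Rotation as Ro
def toolR(s=None):
    s=s or env.get_state(); q=s["orientation"]; return Ro.from_quat([q[1],q[2],q[3],q[0]]).as_matrix()
def togo(target):
    s=env.get_state(); R=toolR(s); return R.T@(np.array(target)-s["tcp_pos"])*100
def yaw(R): return np.degrees(np.arctan2(R[1,1],R[0,1]))
E
python3 - <<'E'
from h import *
s=env.get_state();R=toolR(s);print(R.round(3),yaw(R))
p=optics.read_camera("wrist");E=np.array(p["extrinsics"]);o=-E[:3,:3].T@E[:3,3]
print("cam in tool",R.T@(o-s["tcp_pos"]),"view",R.T@(-E[2,:3]),"right",R.T@E[0,:3])
print(togo([.52,-.255,.2]))
E
```

```text
[[ 0.     0.283  0.959]
 [ 0.     0.959 -0.283]
 [-1.     0.     0.   ]] 73.56487906147743
cam in tool [-0.14091024  0.00039193 -0.07249871] view [0.95838453 0.00114478 0.28547816] right [-8.55980686e-04  9.99998988e-01 -1.13641835e-03]
[  3.12535194 -67.25472175  57.08704333]
```

>>> {"op": "servo_tool", "data": {
  "moves": [
    [0,-2.05,4.08,0,-1],
    [0,-2.05,4.08,0,-1],
    [0,-2.05,4.08,0,-1],
    [0,-2.05,4.08,0,-1],
    [0,-2.05,4.08,0,-1],
    [0,-2.05,4.08,0,-1],
    [0,-2.05,4.08,0,-1],
    [-2,-2.05,4.08,0,-1],
    [0,0,0,0.18,-1],
    [0,0,0,0.18,-1]
  ]
}}

```text
clock: 3.1
tcp_pos: [0.4301, 0.3012, 0.2516]
orientation: [0.67, 0.227, 0.669, -0.227]
wrist_force: [-0.0, 0.1, 0.0]
finger_gap: 0.0854
```

```bash
cat > look.py <<'E'
import sys; from h import *
name=sys.argv[1]; qs=sys.argv[2:]
s=env.get_state(); R=toolR(s); print("t",s["clock"],"tcp",s["tcp_pos"].round(4),"yaw",yaw(R).round(2),"F",s["wrist_force"].round(2),"gap",round(s["finger_gap"],4))
p=optics.read_camera("wrist"); cv2.imwrite(f"pics/{name}.png",p["pixels"])
import pickle; pickle.dump(p,open(f"pics/{name}.pkl","wb"))
for q in qs:
    print(q,"pin",[(np.round(d["location"],1).tolist(),round(d["conf"],2)) for d in models.pinpoint(q,p)])
    if q in("seat","spindle_tip","detent"):continue
    print(q,"out",[(np.round(d["location"],1).tolist(),int(d["pixels"].sum()),round(d["conf"],2)) for d in models.outline_of(q,p)])
E
python3 look.py w1 collar_mid bobbin_mid spindle_tip seat
```

```text
t 3.1 tcp [0.4301 0.3012 0.2516] yaw 52.5 F [-0.01  0.14  0.04] gap 0.0854
collar_mid pin [([275.2, 161.2], 0.81), ([88.9, 232.6], 0.39)]
collar_mid out [([273.8, 166.6], 778, 0.73)]
bobbin_mid pin []
bobbin_mid out []
spindle_tip pin []
seat pin [([88.4, 233.2], 0.5)]
```

View pics/w1.png

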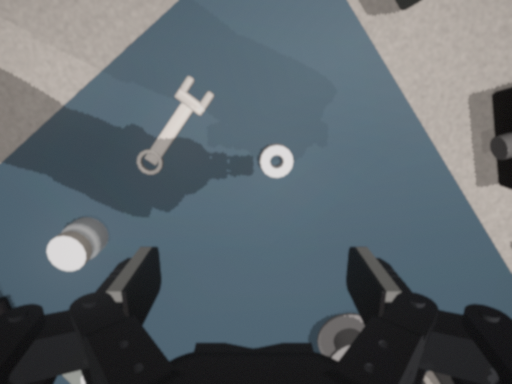

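The collar shows clearly at (276,161), alone. The jar is at (70,250), the spanner at (170,120) and the reel at (340,335).

```bash
python3 - <<'E'
from h import *; import pickle
p=pickle.load(open("pics/w1.pkl","rb"))
m=models
print("collar top",atz(p,(276.5,161.5),.012), "jar lid",atz(p,(67,253),.058))
print(togo([.50,-.10,.28]), toolR().round(3))
E
```

```text
collar top [0.44853481 0.32409066 0.012     ] jar lid [0.37797554 0.06875501 0.058     ]
[ -2.87516086 -27.88655354  29.81722953] [[-0.     0.601  0.799]
 [ 0.     0.799 -0.601]
 [-1.     0.    -0.   ]]
```

```bash
cat >> h.py <<'E'
def plan(target,turn,n):
    """rows tool-frame: n rows, even world step, even turn (rad about tool x). shift assumed applied before the turn of the row"""
    s=env.get_state();R=toolR(s);d=(np.array(target)-s["tcp_pos"])/n*100
    for i in range(n):
        v=R.T@d; print("[%.2f, %.2f, %.2f, %.3f, ]"%(*v,turn/n)); R=R@Ro.from_rotvec([turn/n,0,0]).as_matrix()
E
python3 -c "
from h import *
plan([.53,-.13,.28],.916,9)"
```

```text
[-0.32, -3.16, 3.78, 0.102, ]
[-0.32, -2.76, 4.08, 0.102, ]
[-0.32, -2.34, 4.34, 0.102, ]
[-0.32, -1.88, 4.56, 0.102, ]
[-0.32, -1.41, 4.72, 0.102, ]
[-0.32, -0.92, 4.84, 0.102, ]
[-0.32, -0.43, 4.91, 0.102, ]
[-0.32, 0.08, 4.93, 0.102, ]
[-0.32, 0.58, 4.90, 0.102, ]
```

>>> {"op": "servo_tool", "data": {
  "moves": [
    [-0.32,-3.16,3.78,0.102,-1],
    [-0.32,-2.76,4.08,0.102,-1],
    [-0.32,-2.34,4.34,0.102,-1],
    [-0.32,-1.88,4.56,0.102,-1],
    [-0.32,-1.41,4.72,0.102,-1],
    [-0.32,-0.92,4.84,0.102,-1],
    [-0.32,-0.43,4.91,0.102,-1],
    [-0.32,0.08,4.93,0.102,-1],
    [-0.32,0.58,4.9,0.102,-1],
    [0,0,0,0,-1]
  ]
}}

```text
clock: 4.7
tcp_pos: [0.5295, -0.1334, 0.2797]
orientation: [0.501, 0.499, 0.5, -0.499]
wrist_force: [0.1, -1.1, -0.1]
finger_gap: 0.0855
```

```bash
python3 look.py w2 bobbin_mid spindle_tip seat detent
```

```text
t 4.7 tcp [ 0.5295 -0.1334  0.2797] yaw 0.16 F [ 0.11 -1.11 -0.06] gap 0.0855
bobbin_mid pin [([247.9, 242.3], 0.74), ([271.3, 310.5], 0.68), ([193.7, 304.4], 0.65), ([279.2, 92.4], 0.29)]
bobbin_mid out [([248.5, 244.6], 1608, 0.64), ([273.7, 312.0], 1595, 0.62), ([193.1, 305.8], 1569, 0.57)]
spindle_tip pin [([281.5, 91.6], 0.6)]
seat pin [([275.5, 94.2], 0.88)]
detent pin [([279.1, 93.8], 0.83)]
```

View pics/w2.png

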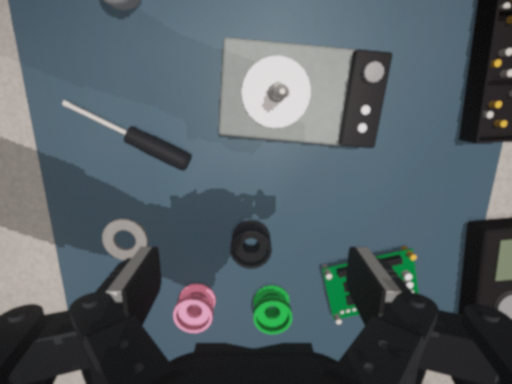

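The picture shows platter centre (276,91), spindle tip about (280,91) and bobbin top about (250,244). Decoys are pink at (194,310) and green at (273,310).

```bash
python3 - <<'E'
from h import *; import pickle
p=pickle.load(open("pics/w2.pkl","rb")); im=p["pixels"]
a=cv2.resize(im[50:140,210:350],None,fx=5,fy=5,interpolation=cv2.INTER_CUBIC);cv2.imwrite("pics/w2a.png",a)
a=cv2.resize(im[210:275,215:285],None,fx=7,fy=7,interpolation=cv2.INTER_CUBIC);cv2.imwrite("pics/w2b.png",a)
print(atz(p,(279.5,91.6),.122),atz(p,(276,92),.04),atz(p,(250.5,242),.042))
E
```

```text
[ 0.55328808 -0.05414291  0.122     ] [ 0.55583835 -0.05286125  0.04      ] [ 0.52690868 -0.23981411  0.042     ]
```

View pics/w2a.png

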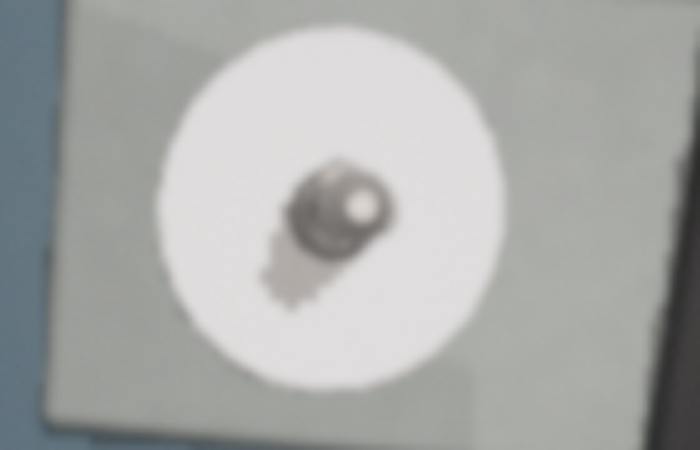

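View pics/w2b.png

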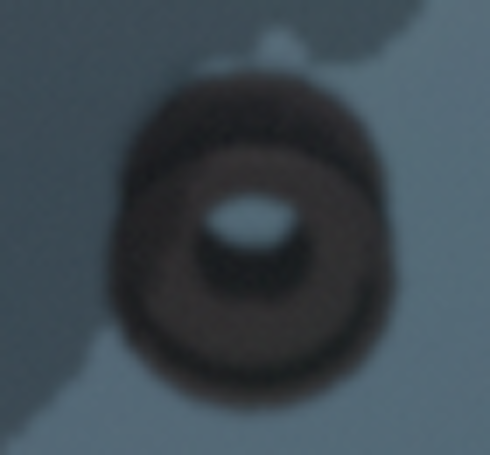

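```bash
python3 - <<'E'
from h import *; import pickle
p=pickle.load(open("pics/w2.pkl","rb"))
print(atz(p,(282.2,91.2),.122),atz(p,(276.1,91.5),.04),atz(p,(251.1,249.6),.042),atz(p,(251.1,245.1),.03))
t=atz(p,(251.1,249.6),.042); t[2]=.13
plan(t,0.0,6)
E
```

```text
[ 0.55570243 -0.05379156  0.122     ] [ 0.55593956 -0.05231554  0.04      ] [ 0.52771333 -0.25075361  0.042     ] [ 0.52764543 -0.25008173  0.03      ]
[2.50, -0.03, 2.03, 0.000, ]
[2.50, -0.03, 2.03, 0.000, ]
[2.50, -0.03, 2.03, 0.000, ]
[2.50, -0.03, 2.03, 0.000, ]
[2.50, -0.03, 2.03, 0.000, ]
[2.50, -0.03, 2.03, 0.000, ]
```

>>> {"op": "servo_tool", "data": {
  "moves": [
    [2.5,-0.03,2.03,0,-1],
    [2.5,-0.03,2.03,0,-1],
    [2.5,-0.03,2.03,0,-1],
    [2.5,-0.03,2.03,0,-1],
    [2.5,-0.03,2.03,0,-1],
    [2.5,-0.03,2.03,0,-1],
    [0,0,0,0,-1],
    [0,0,0,0,-1],
    [0,0,0,0,-1],
    [0,0,0,0,-1]
  ]
}}

```text
clock: 6.25
tcp_pos: [0.5284, -0.2518, 0.1312]
orientation: [0.502, 0.498, 0.501, -0.498]
wrist_force: [-0.1, 0.3, -0.3]
finger_gap: 0.0856
```

```bash
python3 look.py w3 bobbin_mid; python3 - <<'E'
from h import *; import pickle
p=pickle.load(open("pics/w3.pkl","rb"));im=p["pixels"]
o=proj(p,[.5277,-.2505,.042]);print(o)
c=im[130:290,170:340]
cv2.imwrite("pics/w3a.png",cv2.resize(c,None,fx=3.5,fy=3.5,interpolation=cv2.INTER_CUBIC))
E
```

```text
t 6.25 tcp [ 0.5284 -0.2518  0.1312] yaw 0.4 F [-0.07  0.3  -0.34] gap 0.0856
bobbin_mid pin [([248.5, 191.0], 0.75), ([159.4, 297.7], 0.73), ([284.8, 302.1], 0.7)]
bobbin_mid out [([282.6, 305.6], 4141, 0.96), ([247.6, 195.1], 3981, 0.65), ([170.5, 301.9], 2461, 0.55)]
[251.6612137  197.08918534]
```

View pics/w3a.png

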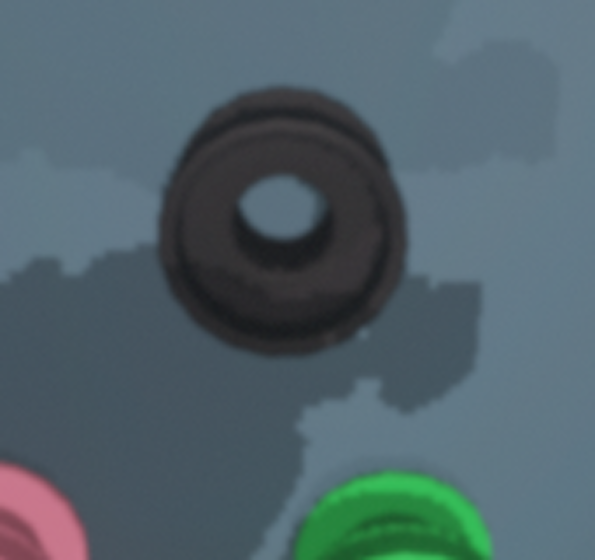

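>>> {"op": "servo_tool", "data": {
  "moves": [
    [1.95,-0.12,-0.1,0,-1],
    [1.95,0,0,0,-1],
    [1.95,0,0,0,-1],
    [1.95,0,0,0,-1],
    [1.95,0,0,0,-1],
    [1.95,0,0,0,-1],
    [0,0,0,0,-1],
    [0,0,0,0,1],
    [0,0,0,0,1],
    [0,0,0,0,1]
  ],
  "grip_force": 30
}}

```text
clock: 7.65
tcp_pos: [0.5274, -0.2517, 0.0145]
orientation: [0.502, 0.499, 0.501, -0.498]
wrist_force: [-1.1, 0.3, 6.2]
finger_gap: 0.0556
```

>>> {"op": "servo_tool", "data": {
  "moves": [
    [-1.5,0,0,0,1],
    [-3,0,0,0,1],
    [-3.5,0,0,0,1],
    [-3.5,0,0,0,1],
    [-3.8,0,0,0,1],
    [0,0.4,-3,0,1],
    [0,0.6,-4,0,1],
    [0,0.6,-4,0,1],
    [0,0,0,0,1],
    [0,0,0,0,1]
  ]
}}

```text
clock: 8.9
tcp_pos: [0.5422, -0.1413, 0.1668]
orientation: [0.502, 0.498, 0.501, -0.498]
wrist_force: [-1.2, 0.1, -0.8]
finger_gap: 0.055
```

```bash
python3 look.py w4 bobbin_mid spindle_tip seat
```

```text
t 8.9 tcp [ 0.5422 -0.1413  0.1668] yaw 0.37 F [-1.21  0.05 -0.8 ] gap 0.055
bobbin_mid pin [([251.3, 258.5], 0.8)]
bobbin_mid out [([252.8, 271.7], 14279, 0.85), ([262.0, 340.7], 295, 0.79)]
spindle_tip pin [([278.3, 70.3], 0.83)]
seat pin [([266.7, 80.5], 0.62)]
```

View pics/w4.png

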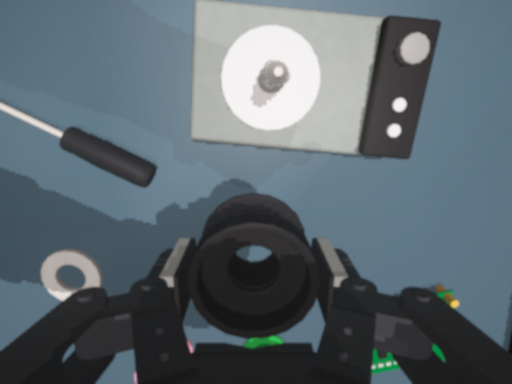

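The bobbin is gripped straight, with its rim centred at about (253,279). The spindle tip is at (279,71) and the platter centre at (271,77).

```bash
python3 - <<'E'
from h import *; import pickle
p=pickle.load(open("pics/w4.pkl","rb"));im=p["pixels"]
cv2.imwrite("pics/w4a.png",cv2.resize(im[180:350,165:345],None,fx=4,fy=3.5,interpolation=cv2.INTER_CUBIC))
cv2.imwrite("pics/w4b.png",cv2.resize(im[15:140,205:335],None,fx=4.5,fy=4.5,interpolation=cv2.INTER_CUBIC))
for a in np.linspace(0,2*np.pi,24,endpoint=False):
    pass
# overlay predicted rim top circle, recess, lower flange for assumed axis at tcp+(0,.0009)
s=env.get_state();t=s["tcp_pos"];big=cv2.resize(im,None,fx=4,fy=4,interpolation=cv2.INTER_CUBIC)
for r,h in((.028,.042),(.0235,.042),(.028,0.0),(.0115,.030)):
    pts=np.array([proj(p,t+[r*np.cos(a),.0009+r*np.sin(a),h-.0145]) for a in np.linspace(0,2*np.pi,90)])
    cv2.polylines(big,[(pts*4+1.5).astype(int)],True,(0,255,255),1)
cv2.imwrite("pics/w4c.png",big[700:1400,660:1380])
E
```

```text
(no output)
```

View pics/w4c.png

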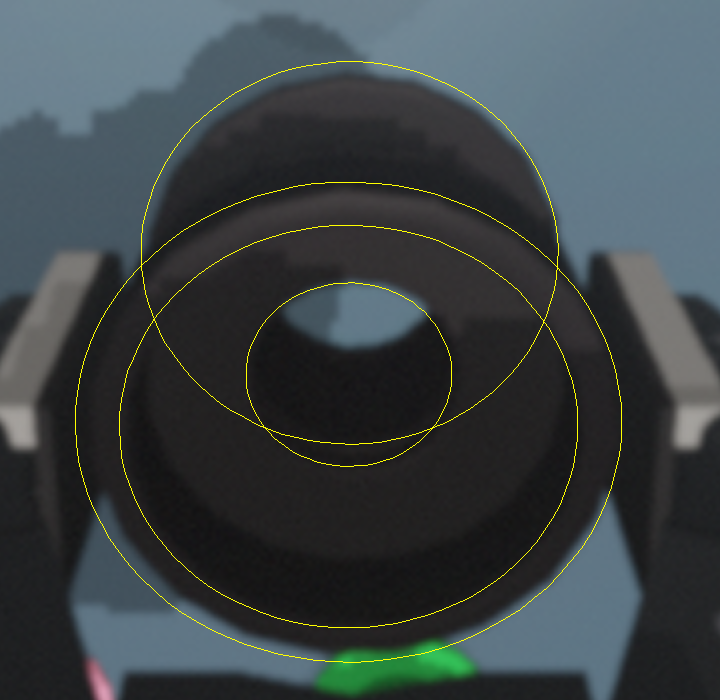

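View pics/w4b.png

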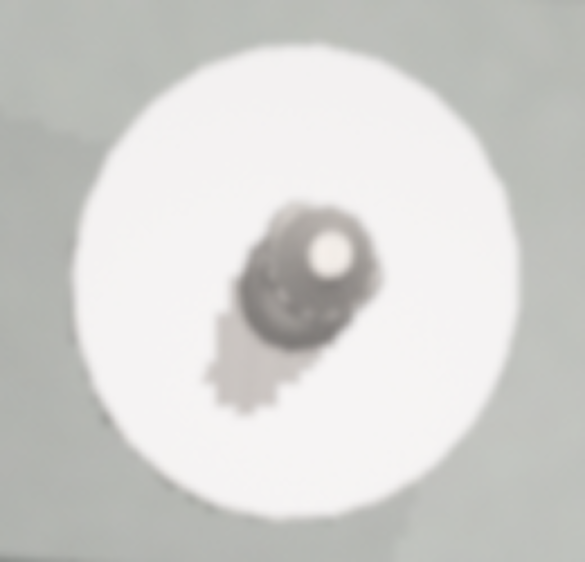

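```bash
cat > fit4.py <<'E'
from h import *; import pickle
from scipy.optimize import least_squares
p=pickle.load(open("pics/w4.pkl","rb"));t=np.array([.5422,-.1413,.1668])
A=np.linspace(0,2*np.pi,120)
def circ(c,r,h,tx=0,ty=0):
    Rr=Ro.from_rotvec([tx,ty,0]).as_matrix()
    return np.array([proj(p,c+Rr@np.array([r*np.cos(a),r*np.sin(a),h])) for a in A])
def res(v,full=True):
    c=t+np.array(v[:3]); tx,ty=(v[3],v[4]) if len(v)>3 else (0,0)
    P=circ(c,.028,.042,tx,ty);Q=circ(c,.028,0,tx,ty)
    return np.array([P[:,0].min()-188.7,P[:,0].max()-315.5,P[:,1].max()-337.5,P[:,1].min()-222.5,Q[:,1].min()-193.7,Q[:,0].min()-203.7,Q[:,0].max()-303.7])
for n in (3,5):
    r=least_squares(res,[0,0,-.0145,0,0][:n]);print(r.x.round(4),r.fun.round(2))
print("tip",atz(p,(205+330/4.5,15+253/4.5),.122),"platter",atz(p,(205+296/4.5,15+281/4.5),.04))
E
python3 fit4.py
```

```text
[ 0.0001 -0.004  -0.0222] [-0.28  1.69 -1.02  0.8   0.15 -0.72 -1.09]
[ 0.0005 -0.0044 -0.0223 -0.0115 -0.0206] [-0.96  0.91 -0.8   0.22  0.65  0.27 -0.23]
tip [ 0.55560665 -0.05371732  0.122     ] platter [ 0.55589031 -0.05194678  0.04      ]
```

The hand camera suggests the bobbin may sit about 8 mm lower in the grip than where I took it. I'll check that with the other cameras.

```bash
python3 - <<'E'
from h import *
t=np.array(env.get_state()["tcp_pos"])
for n in("scene","top"):
    p=optics.read_camera(n);im=p["pixels"]
    c=proj(p,t).astype(int);x0,y0=c[0]-45,c[1]-40
    k=8
    big=cv2.resize(im[y0:y0+80,x0:x0+90],None,fx=k,fy=k,interpolation=cv2.INTER_CUBIC)
    for col,off in(((0,255,255),(0,.0009,-.0145)),((0,0,255),(.0003,-.0042,-.0222))):
        for h in(0,.042):
            pts=np.array([proj(p,t+np.array(off)+[.028*np.cos(a),.028*np.sin(a),h]) for a in np.linspace(0,2*np.pi,60)])
            cv2.polylines(big,[((pts-[x0,y0]+.5)*k).astype(int)],True,col,1)
    cv2.imwrite(f"pics/{n}5.png",big)
E
```

```text
(no output)
```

View pics/scene5.png

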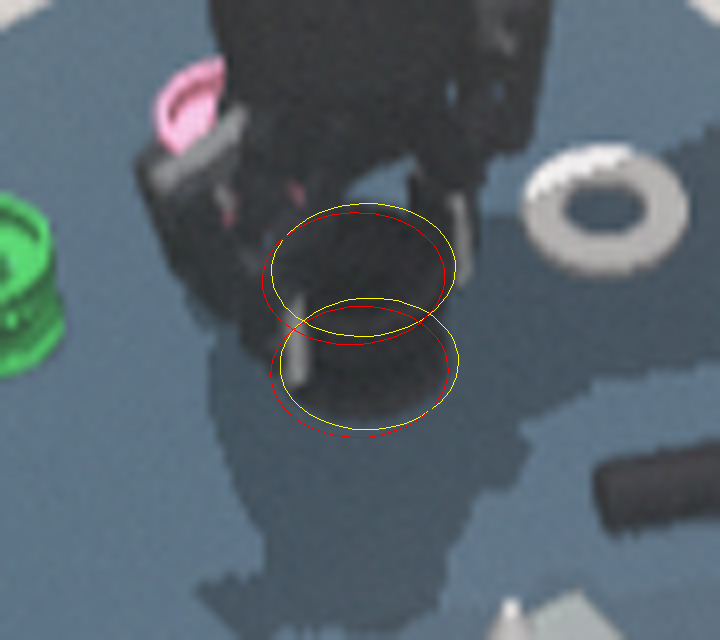

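View pics/top5.png

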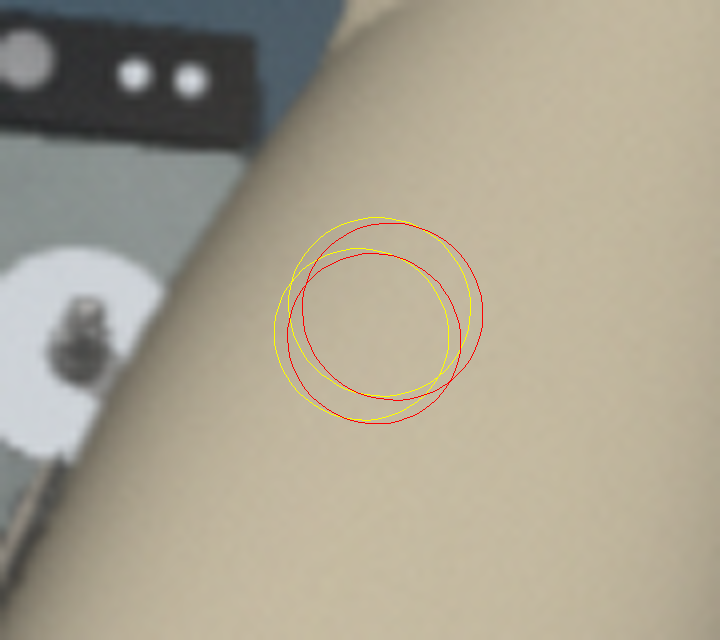

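```bash
python3 - <<'E'
from h import *; import pickle
A=np.linspace(0,2*np.pi,120)
def ext(p,c,r):
    P=np.array([proj(p,np.array(c)+[r*np.cos(a),r*np.sin(a),0]) for a in A]);return P.min(0).round(1),P.max(0).round(1)
p=pickle.load(open("pics/w4.pkl","rb"))
print("w4 platter",ext(p,[.5558,-.053,.04],.04),"obs x",205+73/4.5,205+519/4.5,"y",15+42/4.5,15+519/4.5)
p=pickle.load(open("pics/w2.pkl","rb"))
print("w2 platter",ext(p,[.5558,-.053,.04],.04),"obs x",210+158/5,210+503/5,"y",50+25/5,50+390/5)
p=pickle.load(open("pics/w3.pkl","rb"))
print("w3 rim",ext(p,[.5273,-.2508,.042],.028),"obs",170+160/3.5,170+407/3.5,130+118/3.5,130+356/3.5)
print("w3 flange",ext(p,[.5273,-.2508,.0],.028),"obs",130+87/3.5)
E
```

```text
w4 platter (array([220.4,  23. ]), array([320.9, 129.8])) obs x 221.22222222222223 320.3333333333333 y 24.333333333333336 130.33333333333331
w2 platter (array([241. ,  54.3]), array([310.9, 127.7])) obs x 241.6 310.6 y 55.0 128.0
w3 rim (array([214.3, 161.1]), array([287.9, 231.5])) obs 215.71428571428572 286.2857142857143 163.71428571428572 231.71428571428572
w3 flange (array([219.8, 151.9]), array([282.9, 213. ])) obs 154.85714285714286
```

>>> {"op": "servo_tool", "data": {
  "moves": [
    [0,0.35,-2.17,0,1],
    [0,0.35,-2.17,0,1],
    [0,0.35,-2.17,0,1],
    [0,0.35,-2.17,0,1],
    [0.8,0,0,0,1],
    [0.8,0,0,0,1],
    [0,0,0,0,1],
    [0,0,0,0,1],
    [0,0,0,0,1],
    [0,0,0,0,1]
  ]
}}

```text
clock: 10.5
tcp_pos: [0.5555, -0.0545, 0.1503]
orientation: [0.502, 0.499, 0.501, -0.498]
wrist_force: [-0.1, 0.8, -0.4]
finger_gap: 0.0552
```

```bash
python3 look.py w5 bobbin_mid spindle_tip; python3 - <<'E'
from h import *; import pickle
p=pickle.load(open("pics/w5.pkl","rb"));im=p["pixels"]
cv2.imwrite("pics/w5a.png",cv2.resize(im[150:350,165:345],None,fx=3.5,fy=3,interpolation=cv2.INTER_CUBIC))
p=optics.read_camera("scene");im=p["pixels"]
cv2.imwrite("pics/s5b.png",cv2.resize(im[130:230,180:290],None,fx=6,fy=6,interpolation=cv2.INTER_CUBIC))
E
```

```text
t 10.5 tcp [ 0.5555 -0.0545  0.1503] yaw 0.33 F [-0.1   0.77 -0.4 ] gap 0.0552
bobbin_mid pin [([252.3, 257.9], 0.66)]
bobbin_mid out []
spindle_tip pin []
```

View pics/w5a.png

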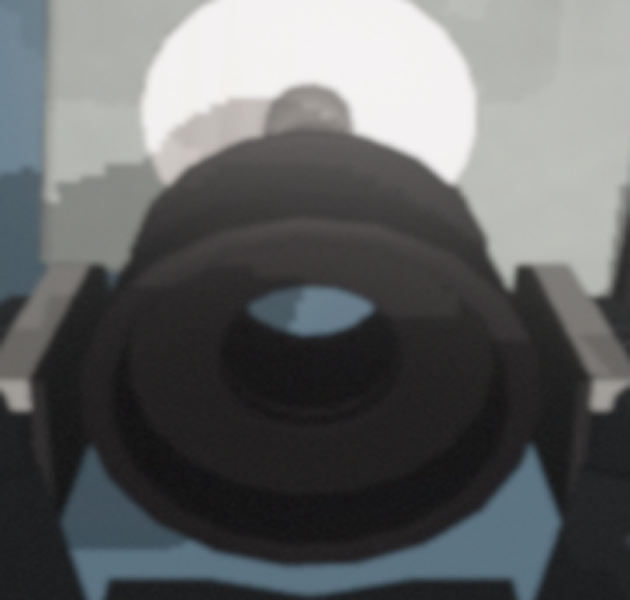

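View pics/s5b.png

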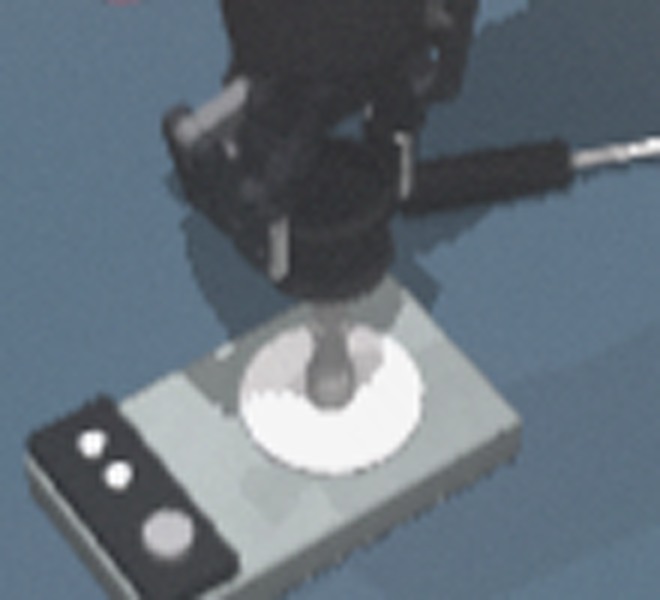

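>>> {"op": "servo_tool", "data": {
  "moves": [
    [0.6,0,0,0,1],
    [0.6,0,0,0,1],
    [0.6,0,0,0,1],
    [0.5,0,0,0,1],
    [0.2,0,0,0,1],
    [0,0,0,0,1],
    [0,0,0,0,1],
    [0,0,0,0,1],
    [0,0,0,0,1],
    [0,0,0,0,1]
  ]
}}

```text
clock: 12.0
tcp_pos: [0.5554, -0.0543, 0.1252]
orientation: [0.502, 0.499, 0.501, -0.498]
wrist_force: [-0.6, 0.1, -1.3]
finger_gap: 0.0551
```

```bash
python3 look.py w6 ; python3 - <<'E'
from h import *; import pickle
p=pickle.load(open("pics/w6.pkl","rb"));im=p["pixels"]
cv2.imwrite("pics/w6a.png",cv2.convertScaleAbs(cv2.resize(im[205:325,195:315],None,fx=5,fy=5,interpolation=cv2.INTER_CUBIC),alpha=1.8))
p=optics.read_camera("scene");im=p["pixels"]
cv2.imwrite("pics/s6b.png",cv2.resize(im[130:230,180:290],None,fx=6,fy=6,interpolation=cv2.INTER_CUBIC))
E
```

```text
t 12.0 tcp [ 0.5554 -0.0543  0.1252] yaw 0.34 F [-0.55  0.11 -1.33] gap 0.0551
```

View pics/w6a.png

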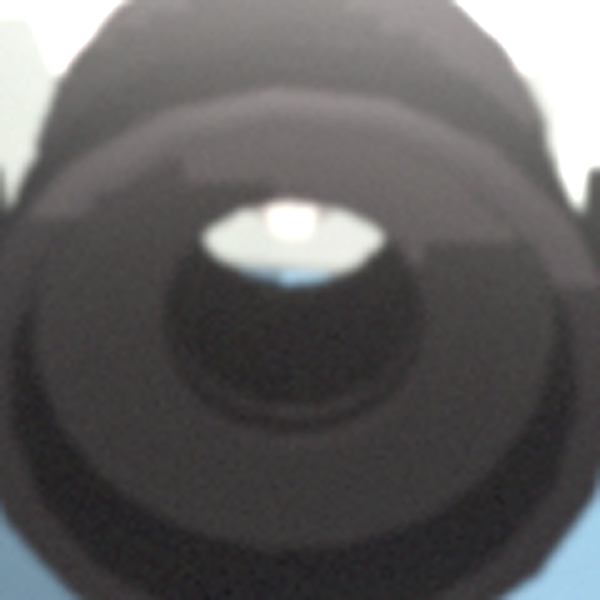

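View pics/s6b.png

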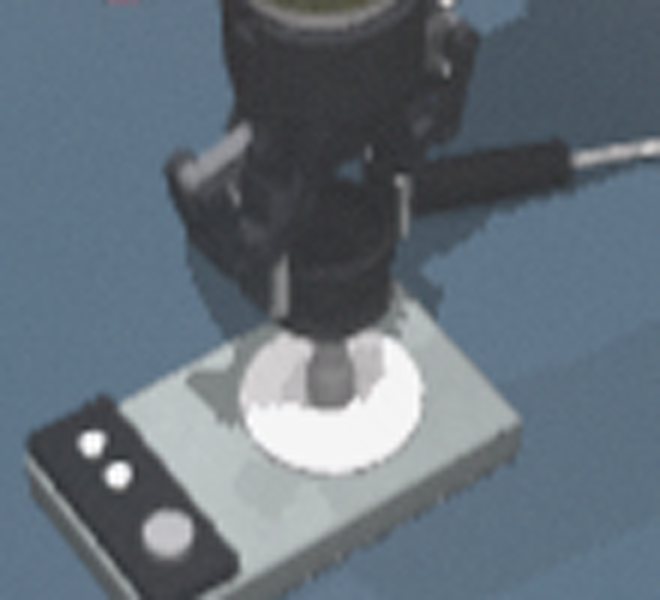

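```bash
python3 - <<'E'
from h import *; import pickle
from scipy.optimize import least_squares
p=pickle.load(open("pics/w6.pkl","rb"));t=np.array([.5554,-.0543,.1252])
def pr(y,h,v,x=0): return proj(p,t+[v[0]+x,v[1]+y,v[2]+h])
for low in(291,286.5):
  def res(v):
    return [pr(.0115,.03,v)[1]-244,pr(-.0115,.03,v)[1]-low,pr(-.0115,0,v)[1]-262]
  r=least_squares(lambda v:res([0,v[0],v[1]]),[.0,-.0145]);print(r.x,r.fun)
v=[0,.0009,-.0145];print("nominal",np.add(res(v),[244,low,262]))
print("tip ray",atz(p,(253.4,248.4),.122), "tcp x + hole x:",atz(p,(254,267),.1407))
E
```

```text
[ 0.00073315 -0.01407092] [ 1.38514624  0.63696853 -2.50644092]
[-0.00675036 -0.02893532] [ 1.87432514  0.87093097 -3.33304568]
nominal [244.59638252 290.7670966  258.83626823]
tip ray [ 0.55584465 -0.05301492  0.122     ] tcp x + hole x: [ 0.55608399 -0.05278914  0.1407    ]
```

The tip shows through the hole at (253,248), within about 0.5 mm of the bobbin axis, and nothing has slipped. Lowering now.

>>> {"op": "servo_tool", "data": {
  "moves": [
    [0.6,0,-0.03,0,1],
    [0.6,0,0,0,1],
    [0.6,0,0,0,1],
    [0.6,0,0,0,1],
    [0.6,0,0,0,1],
    [0.6,0,0,0,1],
    [0.6,0,0,0,1],
    [0,0,0,0,1],
    [0,0,0,0,1],
    [0,0,0,0,1]
  ]
}}

```text
clock: 13.35
tcp_pos: [0.5556, -0.054, 0.0834]
orientation: [0.502, 0.499, 0.501, -0.498]
wrist_force: [-0.2, -0.2, -1.2]
finger_gap: 0.0553
```

>>> {"op": "servo_tool", "data": {
  "moves": [
    [0.4,0,0,0,1],
    [0.4,0,0,0,1],
    [0.4,0,0,0,1],
    [0.4,0,0,0,1],
    [0.4,0,0,0,1],
    [0.3,0,0,0,1],
    [0.2,0,0,0,1],
    [0,0,0,0,1],
    [0,0,0,0,1],
    [0,0,0,0,1]
  ]
}}

```text
clock: 14.6
tcp_pos: [0.5554, -0.0539, 0.0581]
orientation: [0.501, 0.499, 0.502, -0.498]
wrist_force: [0.7, 0.7, -0.9]
finger_gap: 0.0552
```

>>> {"op": "servo_tool", "data": {
  "moves": [
    [0.1,0,0,0,1],
    [0.1,0,0,0,1],
    [0.1,0,0,0,1],
    [0.05,0,0,0,1],
    [0,0,0,0,1],
    [0,0,0,0,1],
    [0,0,0,0,1],
    [0,0,0,0,1],
    [0,0,0,0,1],
    [0,0,0,0,1]
  ]
}}

```text
clock: 15.85
tcp_pos: [0.5554, -0.0539, 0.0546]
orientation: [0.501, 0.499, 0.502, -0.498]
wrist_force: [-1.6, 2.3, 2.1]
finger_gap: 0.0556
```

>>> {"op": "servo_tool", "data": {
  "moves": [
    [0,0,0,0,0],
    [0,0,0,0,-1],
    [0,0,0,0,-1],
    [0,0,0,0,-1],
    [-1,0,0,0,-1],
    [-2,0,0,0,-1],
    [-3,0,0,0,-1],
    [-4,0,0,0,-1],
    [-4,0,0,0,-1],
    [0,0,0,0,-1]
  ]
}}

```text
clock: 17.1
tcp_pos: [0.5578, -0.0546, 0.1991]
orientation: [0.504, 0.5, 0.499, -0.497]
wrist_force: [0.3, 0.6, -0.9]
finger_gap: 0.0852
```

```bash
python3 look.py w7 bobbin_mid spindle_tip detent; python3 - <<'E'
from h import *; import pickle
p=pickle.load(open("pics/w7.pkl","rb"));im=p["pixels"]
x0,y0,k=165,130,4
big=cv2.resize(im[y0:y0+150,x0:x0+180],None,fx=k,fy=k,interpolation=cv2.INTER_CUBIC)
for r,h in((.028,.042),(.028,0),(.04,0),(.0025,.082)):
    P=np.array([proj(p,np.array([.5558,-.053,.04+h])+[r*np.cos(a),r*np.sin(a),0]) for a in np.linspace(0,6.28,60)])
    cv2.polylines(big,[((P-[x0,y0]+.5)*k).astype(int)],True,(0,255,255),1)
cv2.imwrite("pics/w7a.png",big)
p=optics.read_camera("scene");im=p["pixels"]
cv2.imwrite("pics/s7b.png",cv2.resize(im[130:230,180:290],None,fx=6,fy=6,interpolation=cv2.INTER_CUBIC))
E
```

```text
t 17.1 tcp [ 0.5578 -0.0546  0.1991] yaw 0.34 F [ 0.32  0.59 -0.88] gap 0.0852
bobbin_mid pin [([248.0, 182.3], 0.85)]
bobbin_mid out []
spindle_tip pin [([248.2, 200.4], 0.73), ([248.5, 174.3], 0.52)]
detent pin [([249.1, 191.7], 0.95)]
```

View pics/w7a.png

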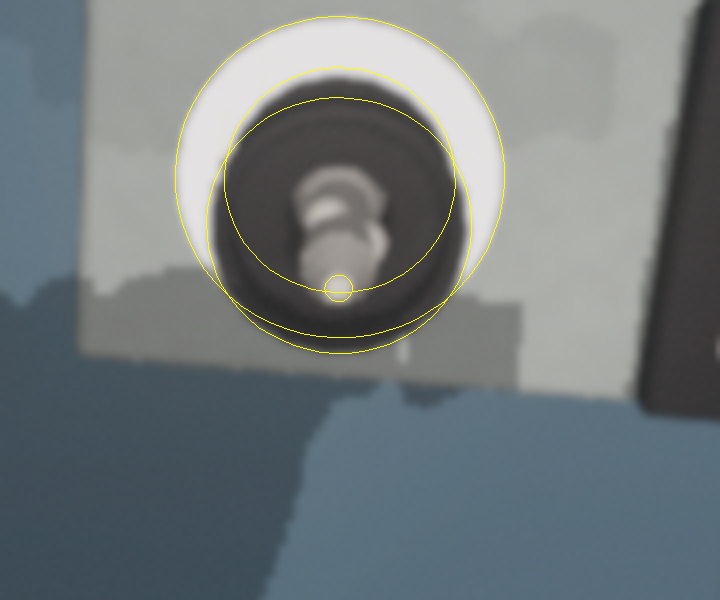

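View pics/s7b.png

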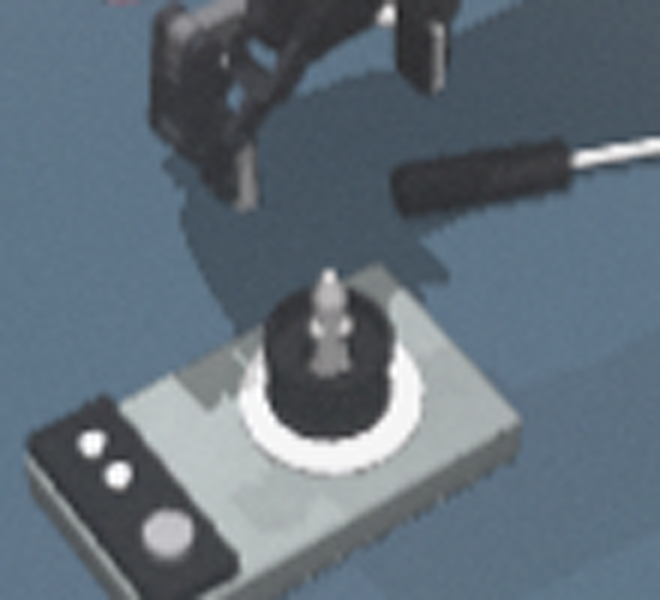

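Bobbin is upright and flat on the platter, and its rim and flange match the predicted seated pose, so now for the collar.

>>> {"op": "servo_tool", "data": {
  "moves": [
    [0,-1.34,-4.73,0,-1],
    [0,-1.34,-4.73,0,-1],
    [0,-1.34,-4.73,0,-1],
    [0,-1.34,-4.73,0,-1],
    [1.7,-1.34,-4.73,0,-1],
    [1.7,-1.34,-4.73,0,-1],
    [1.7,-1.34,-4.73,0,-1],
    [1.8,-1.34,-4.73,0,-1],
    [0,0,0,0,-1],
    [0,0,0,0,-1]
  ]
}}

```text
clock: 18.65
tcp_pos: [0.4455, 0.3234, 0.125]
orientation: [0.502, 0.498, 0.502, -0.499]
wrist_force: [0.8, -0.5, 1.2]
finger_gap: 0.0856
```

```bash
python3 look.py w8 collar_mid; python3 - <<'E'
from h import *; import pickle
p=pickle.load(open("pics/w8.pkl","rb"));im=p["pixels"]
x0,y0,k=175,120,4
big=cv2.resize(im[y0:y0+140,x0:x0+170],None,fx=k,fy=k,interpolation=cv2.INTER_CUBIC)
c=np.array([.4485,.3241,0])
for r,h in((.0205,.016),(.0205,0),(.0079,.016)):
    P=np.array([proj(p,c+[r*np.cos(a),r*np.sin(a),h]) for a in np.linspace(0,6.28,60)])
    cv2.polylines(big,[((P-[x0,y0]+.5)*k).astype(int)],True,(0,0,255),1)
cv2.imwrite("pics/w8a.png",big)
E
```

```text
t 18.65 tcp [0.4455 0.3234 0.125 ] yaw 0.38 F [ 0.84 -0.54  1.21] gap 0.0856
collar_mid pin [([256.6, 188.5], 0.55)]
collar_mid out [([258.5, 183.0], 1745, 0.88)]
```

View pics/w8a.png

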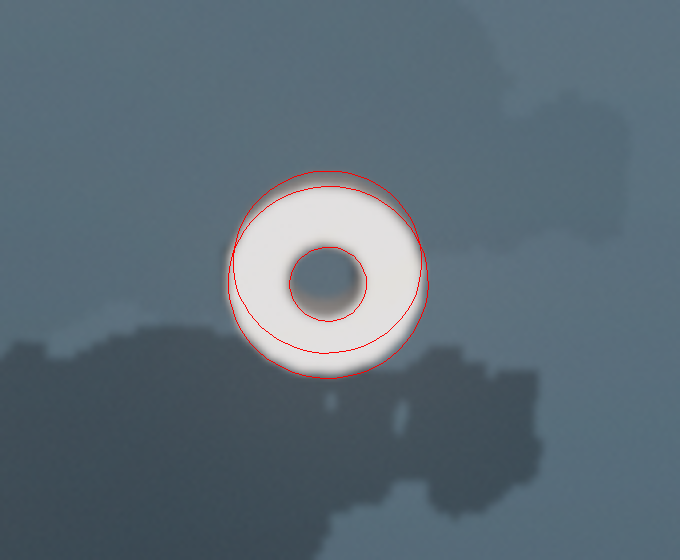

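>>> {"op": "servo_tool", "data": {
  "moves": [
    [2.06,0.29,-0.07,0,-1],
    [2.06,0,0,0,-1],
    [2.06,0,0,0,-1],
    [2.06,0,0,0,-1],
    [2.06,0,0,0,-1],
    [1.96,0,0,0,-1],
    [0,0,0,0,-1],
    [0,0,0,0,1],
    [0,0,0,0,1],
    [0,0,0,0,1]
  ],
  "grip_force": 40
}}

```text
clock: 20.05
tcp_pos: [0.4496, 0.3248, 0.0045]
orientation: [0.502, 0.499, 0.501, -0.498]
wrist_force: [-0.3, -1.0, 5.2]
finger_gap: 0.0393
```

>>> {"op": "servo_tool", "data": {
  "moves": [
    [-1,0,0,0,1],
    [-3,0,0,0,1],
    [-4,0,0,0,1],
    [-4,0,0,0,1],
    [-4,0,0,0,1],
    [0,0.8,3,0,1],
    [0,1.4,5,0,1],
    [0,1.4,5,0,1],
    [0,1.4,5,0,1],
    [0,1.4,5,0,1]
  ]
}}

```text
clock: 21.3
tcp_pos: [0.5146, 0.0935, 0.1639]
orientation: [0.502, 0.499, 0.501, -0.498]
wrist_force: [0.3, 0.6, -0.6]
finger_gap: 0.0393
```

```bash
python3 look.py w9 collar_mid; python3 -c "
from h import *
plan([.5555,-.0523,.142],0,5)"
```

```text
t 21.3 tcp [0.5146 0.0935 0.1639] yaw 0.37 F [ 0.27  0.62 -0.62] gap 0.0393
collar_mid pin [([253.1, 259.5], 0.96)]
collar_mid out [([251.1, 266.4], 5695, 0.92), ([287.5, 326.3], 1259, 0.54)]
[0.43, 0.81, 2.90, 0.000, ]
[0.43, 0.81, 2.90, 0.000, ]
[0.43, 0.81, 2.90, 0.000, ]
[0.43, 0.81, 2.90, 0.000, ]
[0.43, 0.81, 2.90, 0.000, ]
```

View pics/w9.png

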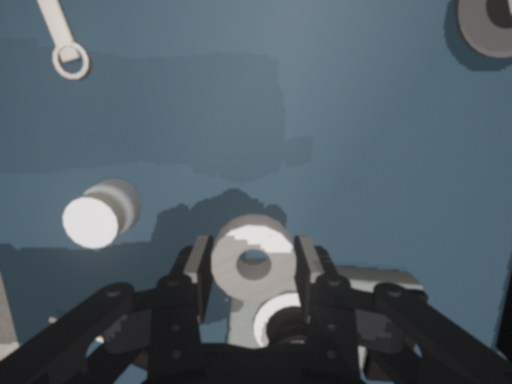

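The collar is held level, with its hole at (253,262). Carrying it over to the spindle.

>>> {"op": "servo_tool", "data": {
  "moves": [
    [0,0.81,2.9,0,1],
    [0,0.81,2.9,0,1],
    [0,0.81,2.9,0,1],
    [0,0.81,2.9,0,1],
    [0.7,0.81,2.9,0,1],
    [1,0,0,0,1],
    [0,0,0,0,1],
    [0,0,0,0,1],
    [0,0,0,0,1],
    [0,0,0,0,1]
  ]
}}

```text
clock: 22.7
tcp_pos: [0.5557, -0.0494, 0.1464]
orientation: [0.502, 0.498, 0.502, -0.498]
wrist_force: [-0.6, 0.2, -0.4]
finger_gap: 0.0393
```

```bash
python3 look.py w10 ; cat > ov.py <<'E'
import sys; from h import *; import pickle
n=sys.argv[1]; dy=float(sys.argv[2]); dz=float(sys.argv[3])
p=pickle.load(open(f"pics/{n}.pkl","rb"));im=p["pixels"];t=env.get_state()["tcp_pos"]
x0,y0,k=180,180,5
big=cv2.convertScaleAbs(cv2.resize(im[y0:y0+115,x0:x0+150],None,fx=k,fy=k,interpolation=cv2.INTER_CUBIC),alpha=1.3)
def d(c,r,col):
    P=np.array([proj(p,np.array(c)+[r*np.cos(a),r*np.sin(a),0]) for a in np.linspace(0,6.28,60)])
    cv2.polylines(big,[((P-[x0,y0]+.5)*k).astype(int)],True,col,1)
c=t+[0,dy,dz]
d(c,.0205,(0,0,255));d(c+[0,0,.016],.0205,(0,0,255));d(c+[0,0,.016],.0079,(0,0,255));d(c,.0079,(0,0,255))
d([.5558,-.0532,.122],.0025,(0,255,255)); d([.5558,-.0532,.11],.007,(0,255,255))
cv2.imwrite(f"pics/{n}a.png",big)
E
python3 ov.py w10 -.0007 -.0045
```

```text
t 22.7 tcp [ 0.5557 -0.0494  0.1464] yaw 0.39 F [-0.55  0.16 -0.39] gap 0.0393
```

View pics/w10a.png

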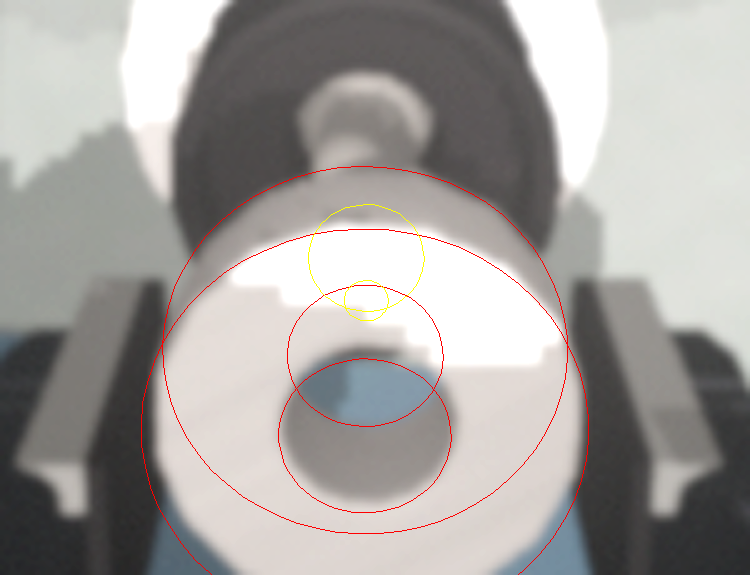

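>>> {"op": "servo_tool", "data": {
  "moves": [
    [0,0,0.35,0,1],
    [0.6,0,0,0,1],
    [0.6,0,0,0,1],
    [0.6,0,0,0,1],
    [0.5,0,0,0,1],
    [0.3,0,0,0,1],
    [0,0,0,0,1],
    [0,0,0,0,1],
    [0,0,0,0,1],
    [0,0,0,0,1]
  ]
}}

```text
clock: 24.0
tcp_pos: [0.5557, -0.0534, 0.1202]
orientation: [0.502, 0.499, 0.501, -0.498]
wrist_force: [-0.2, -0.3, -0.2]
finger_gap: 0.0392
```

```bash
python3 look.py w11 ;python3 ov.py w11 0.000 -.0045
```

```text
t 24.0 tcp [ 0.5557 -0.0534  0.1202] yaw 0.34 F [-0.17 -0.3  -0.23] gap 0.0392
```

View pics/w11a.png

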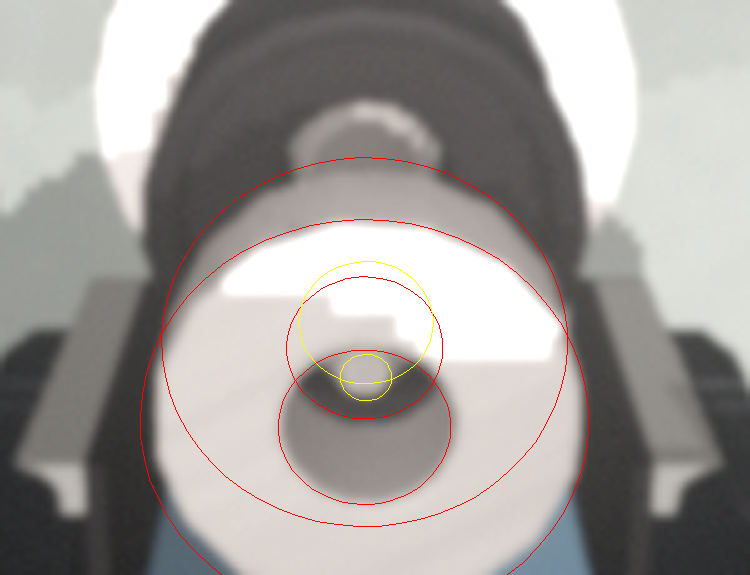

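The tip shows in the hole at crop (365,372), aligned within about 0.4 mm. Lowering on to the balls.

>>> {"op": "servo_tool", "data": {
  "moves": [
    [0.3,-0.03,-0.03,0,1],
    [0.3,0,0,0,1],
    [0.3,0,0,0,1],
    [0.3,0,0,0,1],
    [0.3,0,0,0,1],
    [0.2,0,0,0,1],
    [0.1,0,0,0,1],
    [0,0,0,0,1],
    [0,0,0,0,1],
    [0,0,0,0,1]
  ]
}}

```text
clock: 25.3
tcp_pos: [0.5554, -0.053, 0.1021]
orientation: [0.502, 0.499, 0.501, -0.498]
wrist_force: [-0.8, 0.3, -1.6]
finger_gap: 0.0392
```

>>> {"op": "servo_tool", "data": {
  "moves": [
    [0.1,0,0,0,1],
    [0.1,0,0,0,1],
    [0.05,0,0,0,1],
    [0.05,0,0,0,1],
    [0,0,0,0,1],
    [0,0,0,0,1],
    [0,0,0,0,1],
    [0,0,0,0,1],
    [0,0,0,0,1],
    [0,0,0,0,1]
  ]
}}

```text
clock: 26.55
tcp_pos: [0.5553, -0.053, 0.099]
orientation: [0.501, 0.499, 0.502, -0.498]
wrist_force: [0.0, 0.4, 0.0]
finger_gap: 0.0392
```

>>> {"op": "servo_tool", "data": {
  "moves": [
    [0,0,0,0,0],
    [0,0,0,0,-0.5],
    [0,0,0,0,-0.5],
    [0,0,0,0,-0.5],
    [-1.5,0,0,0,-0.5],
    [-2,0,0,0,-0.5],
    [0,0,0,0,0.41],
    [0,0,0,0,0.41],
    [0,0,0,0,0.41],
    [0,0,0,0,0.41]
  ]
}}

```text
clock: 27.8
tcp_pos: [0.5548, -0.0529, 0.1333]
orientation: [0.501, 0.498, 0.502, -0.499]
wrist_force: [0.2, -2.0, -0.3]
finger_gap: 0.025
```

```bash
python3 look.py w12; python3 - <<'E'
from h import *
p=optics.read_camera("scene");im=p["pixels"]
cv2.imwrite("pics/s12b.png",cv2.resize(im[130:230,180:290],None,fx=6,fy=6,interpolation=cv2.INTER_CUBIC))
E
```

```text
t 27.8 tcp [ 0.5548 -0.0529  0.1333] yaw 0.34 F [ 0.24 -2.05 -0.3 ] gap 0.025
```

View pics/w12.png

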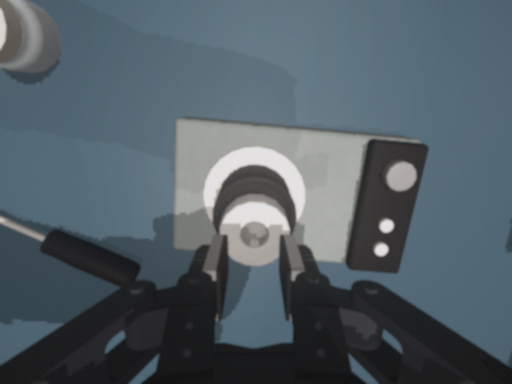

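View pics/s12b.png

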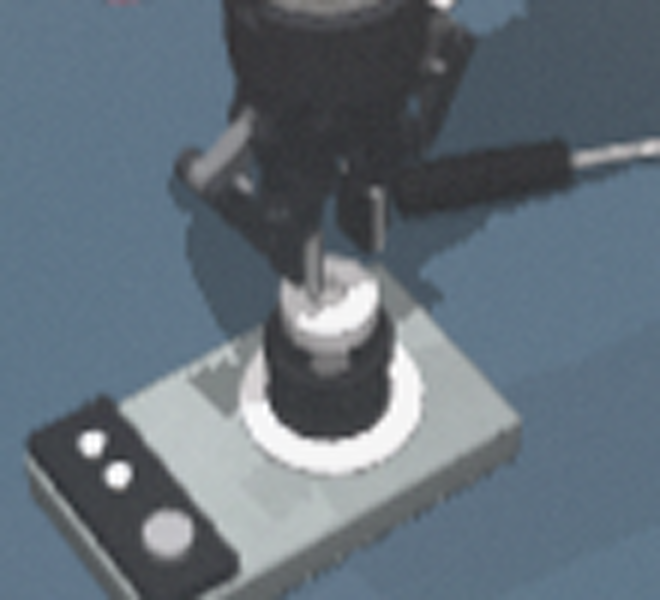

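The collar sits level on the balls. The fingers straddle the tip at 25 mm. Now pressing.

>>> {"op": "servo_tool", "data": {
  "moves": [
    [0.5,0.08,0,0,0.41],
    [0.5,0,0,0,0.41],
    [0.5,0,0,0,0.41],
    [0.5,0,0,0,0.41],
    [0.2,0,0,0,0.41],
    [0.1,0,0,0,0.41],
    [0.1,0,0,0,0.41],
    [0.1,0,0,0,0.41],
    [0,0,0,0,0.41],
    [0,0,0,0,0.41]
  ]
}}

```text
clock: 29.15
tcp_pos: [0.5563, -0.0529, 0.1096]
orientation: [0.502, 0.499, 0.501, -0.498]
wrist_force: [-0.8, 1.3, 5.6]
finger_gap: 0.0253
```

>>> {"op": "servo_tool", "data": {
  "moves": [
    [0.1,0,0,0,0.41],
    [0.1,0,0,0,0.41],
    [0.1,0,0,0,0.41],
    [0.1,0,0,0,0.41],
    [0.1,0,0,0,0.41],
    [0.1,0,0,0,0.41],
    [0.1,0,0,0,0.41],
    [0.1,0,0,0,0.41],
    [0.1,0,0,0,0.41],
    [0,0,0,0,0.41]
  ]
}}

```text
clock: 30.4
tcp_pos: [0.556, -0.0533, 0.0996]
orientation: [0.501, 0.498, 0.501, -0.499]
wrist_force: [-0.3, -1.4, -0.3]
finger_gap: 0.0252
```

>>> {"op": "servo_tool", "data": {
  "moves": [
    [0.2,0,0,0,0.41],
    [0.2,0,0,0,0.41],
    [0.2,0,0,0,0.41],
    [0.2,0,0,0,0.41],
    [0.2,0,0,0,0.41],
    [0.2,0,0,0,0.41],
    [0.1,0,0,0,0.41],
    [0.1,0,0,0,0.41],
    [0,0,0,0,0.41],
    [0,0,0,0,0.41]
  ]
}}

```text
clock: 31.65
tcp_pos: [0.5561, -0.053, 0.086]
orientation: [0.501, 0.499, 0.501, -0.498]
wrist_force: [-0.1, 0.3, 0.5]
finger_gap: 0.0255
```

>>> {"op": "servo_tool", "data": {
  "moves": [
    [0.1,0,0,0,0.41],
    [0.1,0,0,0,0.41],
    [0.1,0,0,0,0.41],
    [0,0,0,0,0.41],
    [0,0,0,0,0.41],
    [0,0,0,0,0.41],
    [0,0,0,0,0.41],
    [0,0,0,0,0.41],
    [0,0,0,0,0.41],
    [0,0,0,0,0.41]
  ]
}}

```text
clock: 32.9
tcp_pos: [0.5563, -0.0531, 0.0858]
orientation: [0.502, 0.499, 0.501, -0.498]
wrist_force: [-6.8, 1.7, 19.7]
finger_gap: 0.0255
```

It bottomed at the expected height with a firm 20 N. Backing off to check.

>>> {"op": "servo_tool", "data": {
  "moves": [
    [-0.5,0,0,0,0.41],
    [-1,0,0,0,0.41],
    [-3,0,0,0,0.41],
    [-3.5,0,0,0,0.41],
    [-4,0,0,0,0.41],
    [-2,0,0,0,-1],
    [0,0,0,0,-1],
    [0,0,0,0,-1],
    [0,0,0,0,-1],
    [0,0,0,0,-1]
  ]
}}

```text
clock: 34.15
tcp_pos: [0.5556, -0.0529, 0.2219]
orientation: [0.501, 0.498, 0.502, -0.499]
wrist_force: [0.0, 0.1, 0.8]
finger_gap: 0.0853
```

```bash
python3 look.py w13 collar_mid detent; python3 - <<'E'
from h import *; import pickle
p=pickle.load(open("pics/w13.pkl","rb"));im=p["pixels"]
x0,y0,k=165,110,4
big=cv2.resize(im[y0:y0+150,x0:x0+180],None,fx=k,fy=k,interpolation=cv2.INTER_CUBIC)
for r,h in((.028,.042),(.0205,.046),(.0025,.082)):
    P=np.array([proj(p,np.array([.5558,-.053,.04+h])+[r*np.cos(a),r*np.sin(a),0]) for a in np.linspace(0,6.28,60)])
    cv2.polylines(big,[((P-[x0,y0]+.5)*k).astype(int)],True,(0,0,255),1)
cv2.imwrite("pics/w13a.png",big)
p=optics.read_camera("scene");im=p["pixels"]
cv2.imwrite("pics/s13b.png",cv2.resize(im[130:230,180:290],None,fx=6,fy=6,interpolation=cv2.INTER_CUBIC))
E
```

```text
t 34.15 tcp [ 0.5556 -0.0529  0.2219] yaw 0.35 F [0.   0.12 0.77] gap 0.0853
collar_mid pin [([254.9, 183.4], 0.81)]
collar_mid out [([255.9, 177.2], 1199, 0.77)]
detent pin [([253.4, 185.5], 0.65), ([251.0, 193.9], 0.41)]
```

View pics/w13a.png

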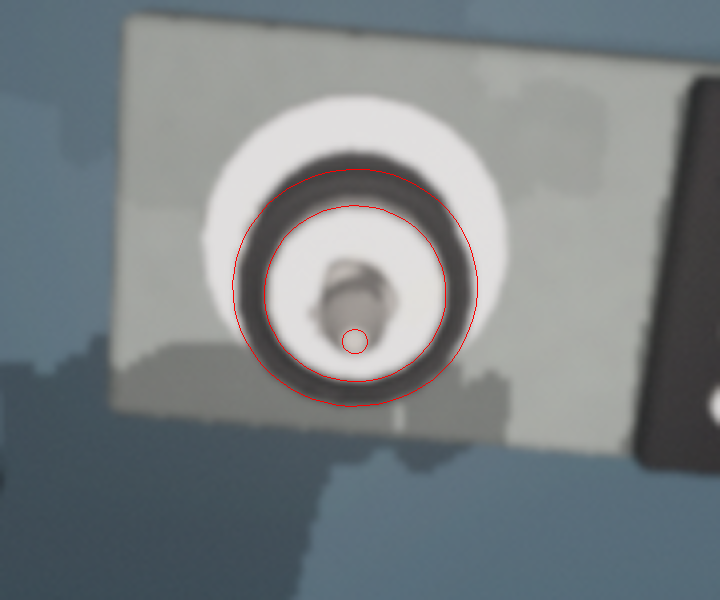

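View pics/s13b.png

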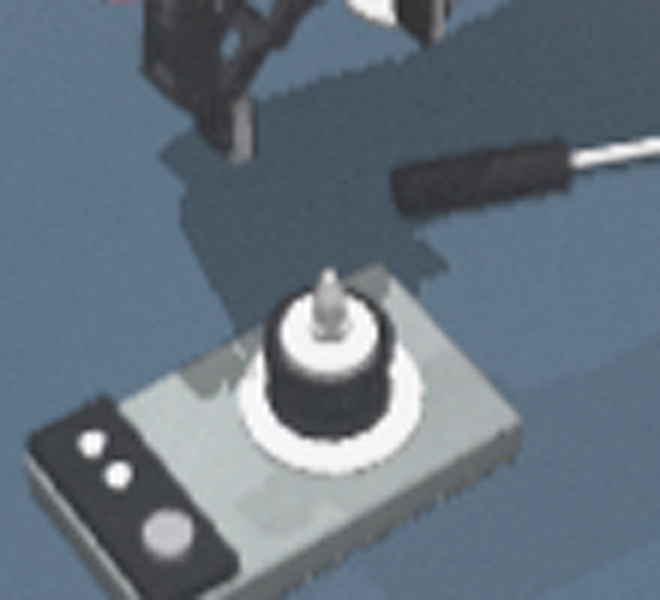

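The collar's top circle matches the home height (86 mm above the bench) and it sits centred in the dish. The balls stand out above it, and the gripper is clear. Handing in.

```bash
python3 -c "
from h import *
print(order.hand_in())"
```

```text
the job is handed in; nothing more can be done
None
```

I put the black bobbin on the spindle, dished end up and flat on the platter. I then pressed the aluminium collar past the sprung balls with two fingertips 25 mm apart until it sat home in the dish. The job was handed in at about 34 s of the 62 s allowed, with the gripper open and clear.

**Seating:**
- **Bobbin:** after release, its rim and lower flange matched the expected seated pose in the wrist picture.
- **Collar:** I read 5.6 N against the balls, then almost nothing as it slid on. It stopped firmly at about 20 N, at the expected height to within about 1 mm.
- **Final pictures:** the collar is centred in the dish with its top at the expected height, and the balls stand out above it.

**Bystanders:** I touched none of the other things and moved clear of the green and pink look-alikes. The last pictures covered only the winder and the bench around it, so I did not check the rest of the bench again at the end.

**What disagreed:** in the wrist camera, the bobbin and collar looked 2–7% smaller than predicted. For the bobbin this first suggested it had slipped about 8 mm in the grip. The scene camera and the view of the spindle tip through the hole showed no slip, so I went by those.

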